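Set the vee-anvil turntable to its index

TASK

Two small rotary stages stand on the bench. Turn the turntable that carries the V-grooved anvil until the arrow on its rim points straight at the pointed index on its own base, then let go. Leave the other stage, with the flat round anvil, set as it is.

Things in the scene. Friction and masses are not known exactly. Their poses are not given: they have to be found in the camera images.
- vee_grip (a point): V-grooved grey steel anvil fast in the middle of the turntable to be turned: round collar 52 mm across up to 52 mm above the bench, then two prongs up to 64 mm. Point on the axis of rotation, 58 mm above the bench. x runs along the groove towards the arrow, z up. The prongs are 34 mm long along x; their flat outer faces, 48 mm apart along y, are 12 mm tall: grip these.
- vee_mark (a point): Tip of the flat dark arrow (23 mm long, pointing outwards) on the rim of the aluminium turntable under the V anvil. The turntable is 100 mm across, its top 24 mm above the bench, on a round dark base 124 mm across fixed to the bench. The tip is 50 mm from the axis and 26 mm above the bench, and turns with the turntable.
- vee_index_tip (a point): Tip of the steel index cone of the V-anvil stage, pointing inwards at the axis: 54 mm from the axis, 25 mm above the bench, so 4 mm from the arrow tip when in line. It is on a small dark block (22 mm wide, 40 mm high with its screw) clamped outside the base. Fixed during the job; where round the base it is clamped varies.
- flat_mark (a point): Tip of the arrow on the other stage, which is alike but for its anvil: a flat round one, 68 mm across, top 65 mm above the bench. The tip is 50 mm from that stage's axis, 26 mm above the bench. Not to be turned. Keep clear also of the big beige console to the right of both stages: 250 mm high, 300 mm at a knob on top, nearest corner about x 0.50, y -0.13 m.
- vee_table (a joint): Angle of the V-anvil turntable, rad, growing anticlockwise from above; its zero is not the index. It turns with light even friction (0.1 N m), stays where left, no stop on the way. The arrow starts 30 to 75 degrees anticlockwise of the index.
There are look-alikes about, which are no part of the job. What is shaped like the part that bears vee_index_tip but orange or purple is not meant.

How it is judged:
By the outcome, as a careful person would: the job done as asked, in the order asked, and still so for the second after the job is handed in, with the robot touching nothing.
It also fails if it takes over 40 s, if anything falls off the work surface, if the arm or the gripper's body presses on something with over 40 N, if the wrist force passes 120 N, or if a joint passes its speed limit or range.

ROBOT

A 6-joint arm with a two-finger parallel gripper is mounted at the origin on the work surface; the furniture and walls round the work are solid. World frame = base frame: x ahead of the robot, y to its left, z up, the work surface at z = 0. Lengths are in m, angles in rad, forces in N, time in s.
With the tool pointing down it reaches from about 0.275 to 0.975 m from the base axis. Payload 8.4 kg.
Tool frame: the origin (TCP) lies at the very end of the fingers, on their centre line; the grasp point (between the pads) lies 19 mm behind it; z points along the fingers, y is the line along which they close (so a half turn about z gives the same grasp; the last joint's range is limited). The gripper opens to 92 mm and grips with 3 to 60 N. Pads are 20 mm wide; open, the fingers measure 128 mm over their backs; the gripper's body (75 mm by 189 mm) begins 69 mm behind the grasp point.
Start: joints at [-1.308, 0.353, 1.633, -0, 1.155, -0.002], TCP at [0.164, -0.603, 0.215] pointing down, gripper open.
Joint ranges: [-2.63, 2.63], [-0.92, 2.1], [0.06, 2.66], [-1.3, 4.44], [0, 2.69], [-3.02, 3.02]. Speed limits (rad/s): [2.22, 2.22, 2.79, 3.14, 3.14, 3.14].

INTERFACE

Orientations are given as a unit quaternion [x, y, z, w].
In Python, from bench import robot gives the robot as it stands.
- The arm moves only by the tool jog_arm, never from a script. Its argument "moves" is a list of rows, each a list of 3 entries, a list of its own where there are three numbers: the closure, from -1 (fully open) to 1 (shut), so that 0 is half open, then the shift along the tool's x, y, z in mm, then the turn, a rotation vector about the tool's x, y, z in degrees. A call has exactly 10 rows; each row is the pose to reach, as a shift and turn from the pose commanded when the call began, along the tool's axes at that moment; what a row does not reach only later rows make up. A row lasts 1/12 s, in which the tool goes at most 41.7 mm and 7.16 degrees, less where a joint would pass 70% of its speed; a pose out of reach is approached as far as the arm can. A call with a gripper value outside its range is refused whole. The fingers move at their own pace and stop on an object; "newtons" is the grip in N (left out, the last holds). Time passes only in rows, so rows that repeat a pose let the fingers close, or fill a call up. It gives the time, the measured TCP pose, the force, the opening and the grip force at its end, in the units of the state.
- robot.get_obs(): the state, without advancing time (a new reading comes with each control period).
- robot.read_camera(name): name is "side" or "top" or "wrist"; returns a dict with "pixels" (420x560x3 uint8, red, green, blue), "z_map" (420x560 float32, m along the optical axis (not along the pixel's ray), 0 where there is no reading), "intrinsics" (3x3 intrinsics, pixels), "distortion" ([k1, k2, p1, p2, k3] as OpenCV has them; the pictures are not rectified), "world_to_cam" (4x4, takes a point from world to camera coordinates). Camera axes: x right, y up, looking along -z (the intrinsics and any distortion apply to the point x, -y, -z); pixel columns grow to the right and rows downward; lengths in m; the calibration is good to about 2 mm. A picture is of the moment at which its call begins.
- robot.sign_off(): hands the job in; it is judged then, once.
The state is a dict: "time": time; "joint_positions": joint angles; "dq": joint speeds; "effort": joint torques, N m; "eef_pos": TCP position; "tcp_rot": TCP orientation; "ft_force": force on the tool from outside, world axes, zero at the start; "ft_torque": the same for the moment, N m; "gripper_width": finger opening in m; "grip_force": force on a finger pad.
Only numpy, scipy, OpenCV 4.12 (cv2) and the standard library are available. Lean on these libraries where they do the work, as an engineer would, in place of code of your own. Each camera call takes 0.05 s, during which the arm holds its last target. There are 200 camera calls.

## Working session

There is one attempt and no reset: what is moved stays moved. The work goes in short steps, Python scripts to look and compute and a tool call to move; the robot and the scene stay as the last step left them, time stands still between calls to the robot, and variables do not carry over. Pictures are saved under pics/ and viewed, at most 10 in all, crops included, and the job is handed in when it is done.

Besides the shell and the picture viewer there is one more tool, called after "Request:" in YAML: its name, and indented under it one key for each argument. jog_arm: Moves the arm, as the interface text tells. Its arguments: {"type":"object","properties":{"moves":{"type":"array","items":{"type":"array"}},"newtons":{"type":"number"}},"required":["moves"]}

```bash
mkdir -p pics; cat > h.py <<'E'
import numpy as np, cv2
from bench import robot
from scipy.spatial.transform import Rotation as R
def cam(n):
    c=robot.read_camera(n); np.savez(f'{n}.npz',**{k:np.array(v) for k,v in c.items()}); return c
def load(n): return dict(np.load(f'{n}.npz'))
def px2w(c,u,v,z=None):
    p=cv2.undistortPoints(np.array([[[u,v]]],float),c['intrinsics'],np.array(c['distortion']))[0,0]
    T=np.linalg.inv(c['world_to_cam']); d=T[:3,:3]@np.array([p[0],-p[1],-1]); o=T[:3,3]
    if z is None: return o+d*c['z_map'][int(round(v)),int(round(u))]
    return o+d*(z-o[2])/d[2]
def w2px(c,P):
    T=c['world_to_cam']; q=T[:3,:3]@np.array(P)+T[:3,3]; q=q*[1,-1,-1]
    return cv2.projectPoints(q[None],np.zeros(3),np.zeros(3),c['intrinsics'],np.array(c['distortion']))[0].ravel()
def save(n,img): cv2.imwrite(f'pics/{n}.png',np.ascontiguousarray(img[...,::-1]))
E
python3 - <<'E'
from h import *
a=cam('top');b=cam('side')
for n,c in(('top0',a),('side0',b)): save(n,c['pixels']); print(np.linalg.inv(c['world_to_cam']).round(3)[:3,3])
print(robot.get_obs())
E
```

```text
[0.401 0.08  0.913]
[ 0.592 -0.502  0.691]
{'time': 0.1, 'joint_positions': array([-1.30840539e+00,  3.53575957e-01,  1.63402700e+00,  2.55654877e-05,
        1.15525366e+00, -2.42082541e-03]), 'dq': array([ 6.36733099e-04,  7.57854765e-05, -7.48132727e-04, -2.76404604e-03,
        3.16173811e-04,  9.88088375e-04]), 'effort': array([-1.61202715e-04, -5.94905770e+01, -3.34930623e+01,  6.99508167e-02,
        1.83140690e-02, -3.28641954e-05]), 'eef_pos': array([ 0.1634593 , -0.60278293,  0.21395464]), 'tcp_rot': array([ 9.91247624e-01,  1.32014195e-01, -7.03241790e-05, -6.28166740e-04]), 'ft_force': array([1.93432682e-01, 1.30299989e-04, 3.77490505e-01]), 'ft_torque': array([ 0.00789967, -0.02367598,  0.01163242]), 'grip_force': 0.0, 'gripper_width': 0.09161596352829064}
```

View pics/top0.png

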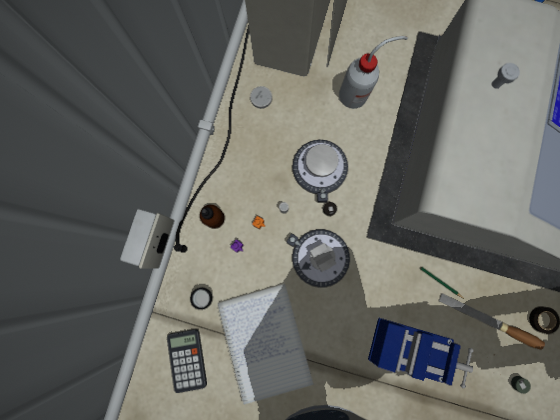

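View pics/side0.png

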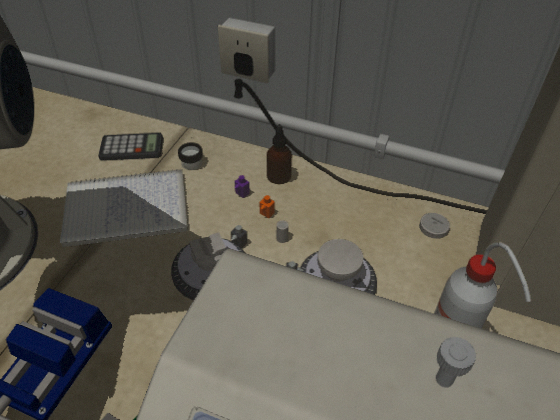

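The top view shows the V stage at (320,258) with a dark block at about (292,240), and the flat stage at (320,165) with its block at about (321,197). The look-alikes are the orange block (259,222) and the purple block (237,245), both loose and unclamped. There is also a dark ring at (330,209) and a grey cylinder at (283,207). My choice is the dark block at (292,240), and I'll check it in a close crop.

```bash
python3 - <<'E'
from h import *
c=load('top')
im=c['pixels'][215:300,265:375]
im=cv2.resize(im,None,fx=7,fy=7,interpolation=cv2.INTER_CUBIC)
im=np.clip(255*(im/255.)**0.6,0,255).astype(np.uint8)
save('crop0',im)
# collect points
v,u=np.mgrid[215:305,265:375]
P=np.array([px2w(c,a,b) for a,b in zip(u.ravel(),v.ravel())])
Z=P[:,2]
print(np.histogram(Z,bins=np.arange(-.004,.08,.004)))
for lo,hi in((.021,.028),(.060,.068),(.03,.045)):
    m=(Z>lo)&(Z<hi); q=P[m]; 
    print(lo,m.sum(),q.mean(0).round(4), q.min(0).round(4),q.max(0).round(4))
    if m.sum()>5:
        (cx,cy),r=cv2.minEnclosingCircle(q[:,:2].astype(np.float32)); print('circ',cx,cy,r)
for p in((292,240),(320,258)): print(p,px2w(c,*p,z=.025))
np.save('P.npy',P.reshape(90,110,3))
E
```

```text
(array([2936, 3534,  195,  469,  719,   91,  484,  744,   87,    9,   11,
         10,    2,   49,   97,   72,  165,  151,    2,    0]), array([-0.004,  0.   ,  0.004,  0.008,  0.012,  0.016,  0.02 ,  0.024,
        0.028,  0.032,  0.036,  0.04 ,  0.044,  0.048,  0.052,  0.056,
        0.06 ,  0.064,  0.068,  0.072,  0.076]))
0.021 1214 [0.4268 0.0142 0.0244] [ 0.3785 -0.0362  0.021 ] [0.4767 0.078  0.028 ]
circ 0.43647608160972595 0.025041038170456886 0.06552626937627792
0.06 316 [0.4269 0.0129 0.0638] [ 0.3993 -0.0129  0.06  ] [0.4553 0.0374 0.0678]
circ 0.42735931277275085 0.012507883831858635 0.02824627235531807
0.03 62 [0.4611 0.0727 0.0342] [0.3865 0.0372 0.03  ] [0.4748 0.0861 0.0419]
circ 0.4306372404098511 0.05652478337287903 0.04827413335442543
(292, 240) [0.46260061 0.07351895 0.025     ]
(320, 258) [0.42610662 0.01431525 0.025     ]
```

View pics/crop0.png

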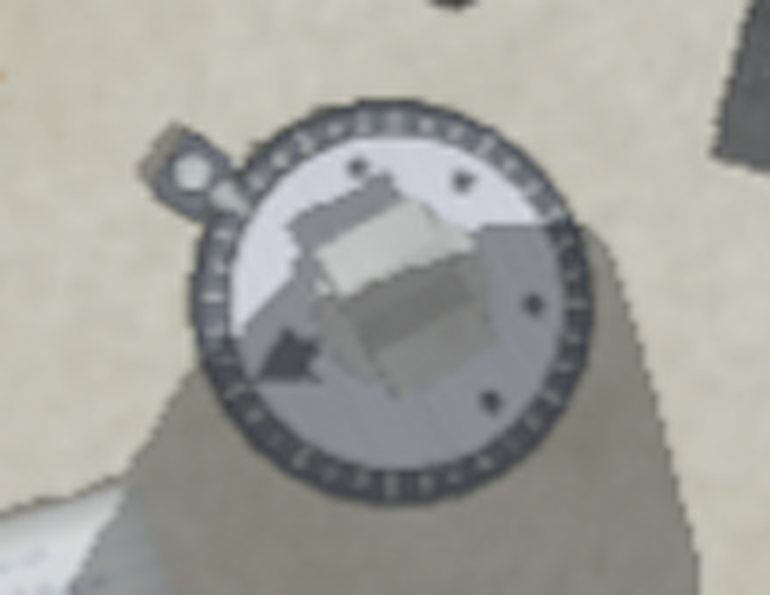

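The crop confirms it: the dark block at (292,240) is clamped to this stage's base, and its steel cone tip is at about crop (243,205), pointing at the axis. The arrow tip is at about crop (252,383), and the V groove lines up with the arrow.

```bash
cat > ang.py <<'E'
from h import *
E
python3 - <<'E'
from h import *
from scipy.optimize import least_squares
c=load('top'); P=np.load('P.npy').reshape(-1,3)
f=lambda x,y,z:px2w(c,265+(x+.5)/7-.5,215+(y+.5)/7-.5,z)
# base circle fit: rim boundary points read in crop (outer base, top ~14mm)
d=np.hypot(P[:,0]-.427,P[:,1]-.013)
for lo,hi,rr in((.020,.029,.053),(.060,.069,.04)):
    q=P[(P[:,2]>lo)&(P[:,2]<hi)&(d<rr),:2]
    h=cv2.convexHull(q.astype(np.float32))[:,0]
    s=least_squares(lambda p:np.hypot(*(h-p[:2]).T)-p[2],[.427,.013,.05],loss='soft_l1',f_scale=.001).x
    print(lo,len(q),s.round(4),cv2.minAreaRect(q.astype(np.float32)))
C=s0=None
A=f(252,383,.026);I=f(243,205,.025);B=f(190,172,.04)
for n,p in(('arrow',A),('idx',I),('blk',B)):
  for C in((.427,.0125),):
    e=p[:2]-C; print(n,p.round(4),np.hypot(*e).round(4),np.degrees(np.arctan2(e[1],e[0])).round(1))
o=robot.get_obs();r=R.from_quat(o['tcp_rot']);g=np.array([.427,.0125,.39])
print('tool shift mm',r.inv().apply(g-o['eef_pos'])*1000,r.as_matrix().round(3))
W=load('side');print(w2px(W,A),c['pixels'].shape)
E
```

```text
0.02 1237 [0.4271 0.0127 0.0496] ((0.4276599884033203, 0.013109181076288223), (0.09799796342849731, 0.09877382963895798), 1.1112576723098755)
0.06 318 [0.4272 0.0126 0.0266] ((0.42697593569755554, 0.012788677588105202), (0.04803777486085892, 0.034246787428855896), 29.345190048217773)
arrow [0.4019 0.0547 0.026 ] 0.0491 120.7
idx [0.4548 0.058  0.025 ] 0.0534 58.6
blk [0.4633 0.0742 0.04  ] 0.0716 59.5
tool shift mm [ 415.3898835  -525.08576136 -175.37086033] [[ 0.965  0.262 -0.   ]
 [ 0.262 -0.965  0.001]
 [ 0.    -0.001 -1.   ]]
[198.78575507 237.33595803] (420, 560, 3)
```

Measurements agree: the axis is at (0.427, 0.0127), with a fitted radius of 49.6 mm against 50. The prongs measure 48 × 34 mm with the groove at about 119.5°. The arrow radius is 49 mm at about 120°, and the index radius is 53.4 mm at about 59°. First I'll lift to clear the console, then travel.

Request:
jog_arm:
  moves:
    - [-1,[0,0,-175],[0,0,0]]
    - [-1,[0,0,-175],[0,0,0]]
    - [-1,[0,0,-175],[0,0,0]]
    - [-1,[0,0,-175],[0,0,0]]
    - [-1,[0,0,-175],[0,0,-104]]
    - [-1,[415,-525,-175],[0,0,-104]]
    - [-1,[415,-525,-175],[0,0,-104]]
    - [-1,[415,-525,-175],[0,0,-104]]
    - [-1,[415,-525,-175],[0,0,-104]]
    - [-1,[415,-525,-175],[0,0,-104]]
  newtons: 30

```text
time: 0.93
eef_pos: [0.2456, -0.4097, 0.3891]
tcp_rot: [0.873, 0.488, 0.0, -0.0]
ft_force: [0.4, -0.1, 0.9]
gripper_width: 0.092
grip_force: 0.0
```

```bash
cat > go.py <<'E'
import sys
from h import *
x,y,z,yaw=map(float,sys.argv[1:5])
o=robot.get_obs();r=R.from_quat(o['tcp_rot'])
t=R.from_euler('ZX',[yaw,180],degrees=True)
print(o['time'],o['eef_pos'].round(4),'yaw',r.as_matrix()[:2,0],np.degrees(np.arctan2(*r.as_matrix()[[1,0],0])).round(2),'q',o['joint_positions'].round(3),'w',o['gripper_width'],'F',o['ft_force'].round(1))
print('shift',(r.inv().apply(np.array([x,y,z])-o['eef_pos'])*1000).round(1),'turn',np.degrees((r.inv()*t).as_rotvec()).round(2))
E
python3 go.py .427 .0127 .39 119.5
```

```text
0.9333 [ 0.2456 -0.4097  0.3891] yaw [0.52304861 0.85230276] 58.46 q [-1.034 -0.012  1.695  0.     1.459 -0.484] w 0.09204886707597298 F [ 0.4 -0.1  0.9]
shift [454.9 -66.3  -0.6] turn [-1.000e-02 -4.000e-02 -6.104e+01]
```

Request:
jog_arm:
  moves:
    - [-1,[455,-66,0],[0,0,-61]]
    - [-1,[455,-66,0],[0,0,-61]]
    - [-1,[455,-66,0],[0,0,-61]]
    - [-1,[455,-66,0],[0,0,-61]]
    - [-1,[455,-66,0],[0,0,-61]]
    - [-1,[455,-66,0],[0,0,-61]]
    - [-1,[455,-66,0],[0,0,-61]]
    - [-1,[455,-66,0],[0,0,-61]]
    - [-1,[455,-66,0],[0,0,-61]]
    - [-1,[455,-66,0],[0,0,-61]]

```text
time: 1.77
eef_pos: [0.4124, -0.0277, 0.3896]
tcp_rot: [0.504, 0.863, 0.0, 0.0]
ft_force: [0.6, -1.0, 0.2]
gripper_width: 0.0919
grip_force: 0.0
```

```bash
python3 go.py .427 .0127 .20 119.5
```

```text
1.7667 [ 0.4124 -0.0277  0.3896] yaw [-0.49097567  0.87117324] 119.4 q [-0.071 -0.128  1.801 -0.     1.469 -0.584] w 0.09194089828619802 F [ 0.6 -1.   0.2]
shift [ 28.1  32.6 189.6] turn [ 0.01  0.02 -0.1 ]
```

Request:
jog_arm:
  moves:
    - [-1,[20,25,150],[0,0,0]]
    - [-1,[20,25,150],[0,0,0]]
    - [-1,[20,25,150],[0,0,0]]
    - [-1,[20,25,150],[0,0,0]]
    - [-1,[20,25,150],[0,0,0]]
    - [-1,[20,25,150],[0,0,0]]
    - [-1,[20,25,150],[0,0,0]]
    - [-1,[20,25,150],[0,0,0]]
    - [-1,[20,25,150],[0,0,0]]
    - [-1,[20,25,150],[0,0,0]]

```text
time: 2.6
eef_pos: [0.4252, -0.0006, 0.241]
tcp_rot: [0.507, 0.862, 0.001, 0.001]
ft_force: [0.1, -0.0, -0.5]
gripper_width: 0.0914
grip_force: 0.0
```

```bash
python3 go.py .427 .0127 .054 119.5; python3 - <<'E'
from h import *
c=cam('wrist'); save('w0',c['pixels'])
T=np.linalg.inv(c['world_to_cam']);print(T.round(3))
for n,p in dict(C=(.427,.0127,.024),A=(.4019,.0547,.026),I=(.4548,.058,.025)).items(): print(n,w2px(c,p).round(1))
E
```

```text
2.6 [ 0.4252 -0.0006  0.241 ] yaw [-0.48649021  0.87368508] 119.11 q [-5.000e-03  2.000e-03  2.005e+00 -0.000e+00  1.132e+00 -5.130e-01] w 0.0914349264030481 F [ 0.1 -0.  -0.5]
shift [ 10.9   7.6 187. ] turn [ 0.13  0.07 -0.39]
[[ 0.874 -0.464 -0.145  0.385]
 [ 0.486  0.836  0.256  0.073]
 [ 0.003 -0.294  0.956  0.412]
 [ 0.     0.     0.     1.   ]]
C [284.7 174.2]
A [283.7 136. ]
I [321.  154.2]
```

View pics/w0.png

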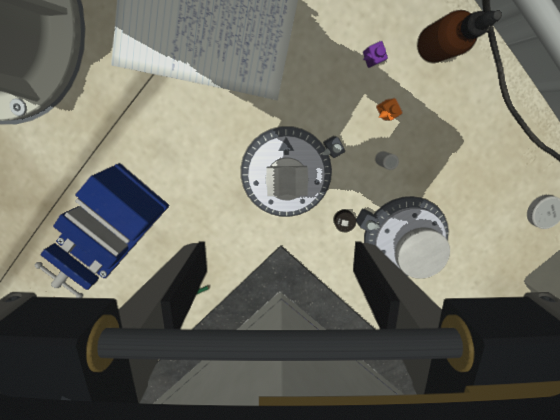

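The wrist view shows the V stage centred at (286,172), with the arrow tip at about (286,138) and its dark index block at (335,146), cone towards the axis at about (325,153). The orange (389,109) and purple (375,54) blocks stand away from it. The predictions fit, so I'll go lower, centred, for a close look.

Request:
jog_arm:
  moves:
    - [-1,[10,8,100],[0,0,-0.4]]
    - [-1,[10,8,100],[0,0,-0.4]]
    - [-1,[10,8,100],[0,0,-0.4]]
    - [-1,[10,8,100],[0,0,-0.4]]
    - [-1,[10,8,100],[0,0,-0.4]]
    - [-1,[10,8,100],[0,0,-0.4]]
    - [-1,[10,8,100],[0,0,-0.4]]
    - [-1,[10,8,100],[0,0,-0.4]]
    - [-1,[10,8,100],[0,0,-0.4]]
    - [-1,[10,8,100],[0,0,-0.4]]

```text
time: 3.48
eef_pos: [0.427, 0.0124, 0.1403]
tcp_rot: [0.503, 0.864, 0.0, 0.001]
ft_force: [0.2, 0.1, -0.8]
gripper_width: 0.0919
grip_force: 0.0
```

```bash
python3 go.py .427 .0127 .054 119.5; python3 - <<'E'
from h import *
c=cam('wrist')
L=[w2px(c,p) for p in((.427,.0127,.024),(.4019,.0547,.026),(.4548,.058,.025),(.4633,.0742,.04))];print(np.round(L,1))
m=np.mean(L,0).round().astype(int); x0,y0=max(m[0]-90,0),max(m[1]-70,0); print(x0,y0)
im=cv2.resize(c['pixels'][y0:y0+145,x0:x0+195],None,fx=4,fy=4,interpolation=cv2.INTER_CUBIC); save('w1',im)
E
```

```text
3.4833 [0.427  0.0124 0.1403] yaw [-0.4929912   0.87003404] 119.54 q [ 0.025  0.141  2.112  0.     0.888 -0.49 ] w 0.0918583486720417 F [ 0.2  0.1 -0.8]
shift [ 0.4  0.  86.3] turn [0.07 0.04 0.04]
[[278.7 203.4]
 [277.4 154. ]
 [326.8 178.1]
 [346.5 170.6]]
217 107
```

View pics/w1.png

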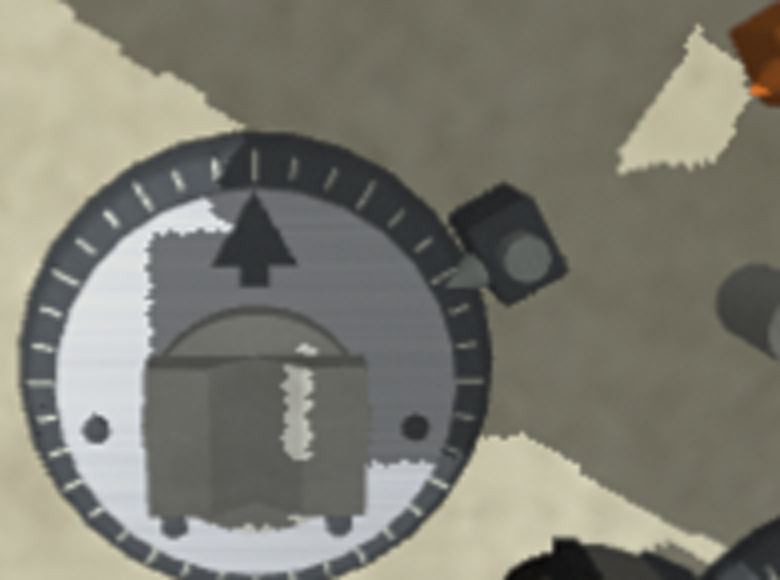

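The close view shows the arrow tip at crop (253,193), the cone tip at (443,286), and the turntable rim at left (55,378), right (455,372) and top (253,188). The dark index is clamped to this base, so the choice stands.

```bash
python3 - <<'E'
from h import *
from scipy.optimize import least_squares
c=load('wrist')
f=lambda x,y,z:px2w(c,217+(x+.5)/4-.5,107+(y+.5)/4-.5,z)[:2]
rim=np.array([f(*p,.024) for p in((55,378),(455,372),(253,188))])
s=least_squares(lambda p:np.hypot(*(rim-p).T)-.05,[.427,.0127]).x;print('centre',s,(np.hypot(*(rim-s).T)*1000).round(2))
A=f(253,193,.026);I=f(443,286,.025)
# block screw: z 40
B=f(527,257,.040)
for C in(s,(.427,.0127)):
  for n,p in(('arrow',A),('idx',I),('screw',B)):
    e=p-C;print(n,p.round(4),np.hypot(*e).round(4),np.degrees(np.arctan2(e[1],e[0])).round(2))
E
```

```text
centre [0.42893952 0.01267812] [49.78 49.78 50.04]
arrow [0.4043 0.0552] 0.0491 120.12
idx [0.4554 0.0582] 0.0527 59.9
screw [0.4649 0.0748] 0.0718 59.94
arrow [0.4043 0.0552] 0.0481 118.13
idx [0.4554 0.0582] 0.0536 58.09
screw [0.4649 0.0748] 0.0728 58.61
```

Request:
jog_arm:
  moves:
    - [-1,[0.5,0,40],[0,0,0]]
    - [-1,[0.5,0,60],[0,0,0]]
    - [-1,[0.5,0,75],[0,0,0]]
    - [-1,[0.5,0,86],[0,0,0]]
    - [-1,[0.5,0,86],[0,0,0]]
    - [-1,[0.5,0,86],[0,0,0]]
    - [0.2,[0.5,0,86],[0,0,0]]
    - [0.2,[0.5,0,86],[0,0,0]]
    - [0.2,[0.5,0,86],[0,0,0]]
    - [0.2,[0.5,0,86],[0,0,0]]
  newtons: 20

```text
time: 4.37
eef_pos: [0.4268, 0.0129, 0.0542]
tcp_rot: [0.503, 0.864, 0.0, 0.001]
ft_force: [-0.4, -0.3, 0.9]
gripper_width: 0.0675
grip_force: 0.0
```

```bash
python3 go.py .427 .0127 .054 59.5
```

```text
4.3667 [0.4268 0.0129 0.0542] yaw [-0.49308681  0.86997991] 119.54 q [ 0.027  0.296  2.176  0.     0.668 -0.489] w 0.06753673335831742 F [-0.4 -0.3  0.9]
shift [-0.3  0.1  0.2] turn [ 0.08 -0.   60.04]
```

Request:
jog_arm:
  moves:
    - [0.4,[0,0,0],[0,0,0]]
    - [0.6,[0,0,0],[0,0,0]]
    - [0.6,[0,0,0],[0,0,0]]
    - [0.6,[0,0,0],[0,0,0]]
    - [0.6,[0,0,0],[0,0,0]]
    - [0.6,[0,0,0],[0,0,0]]
    - [0.6,[0,0,0],[0,0,0]]
    - [0.6,[0,0,0],[0,0,0]]
    - [0.6,[0,0,0],[0,0,0]]
    - [0.6,[0,0,0],[0,0,0]]
  newtons: 20

```text
time: 5.2
eef_pos: [0.4275, 0.0132, 0.0538]
tcp_rot: [0.504, 0.864, 0.001, 0.001]
ft_force: [3.4, 3.1, -1.8]
gripper_width: 0.0477
grip_force: 20.0
```

Gripped at 47.7 mm, so the pads are on the prong flats (48 mm). Now turning clockwise.

Request:
jog_arm:
  moves:
    - [0.6,[0.5,0.5,0],[0,0,4]]
    - [0.6,[0.5,0.5,0],[0,0,10]]
    - [0.6,[0.5,0.5,0],[0,0,16]]
    - [0.6,[0.5,0.5,0],[0,0,23]]
    - [0.6,[0.5,0.5,0],[0,0,30]]
    - [0.6,[0.5,0.5,0],[0,0,37]]
    - [0.6,[0.5,0.5,0],[0,0,44]]
    - [0.6,[0.5,0.5,0],[0,0,51]]
    - [0.6,[0.5,0.5,0],[0,0,56]]
    - [0.6,[0.5,0.5,0],[0,0,60]]

```text
time: 6.03
eef_pos: [0.4288, 0.0133, 0.0539]
tcp_rot: [0.869, 0.495, 0.002, 0.001]
ft_force: [8.1, -3.1, -7.3]
gripper_width: 0.0478
grip_force: 20.0
```

Request:
jog_arm:
  moves:
    - [0.6,[0,0,0],[0,0,0]]
    - [0.6,[0,0,0],[0,0,0]]
    - [0.6,[0,0,0],[0,0,0]]
    - [0.6,[0,0,0],[0,0,0]]
    - [0.6,[0,0,0],[0,0,0]]
    - [0.6,[0,0,0],[0,0,0]]
    - [0.6,[0,0,0],[0,0,0]]
    - [0.6,[0,0,0],[0,0,0]]
    - [0.6,[0,0,0],[0,0,0]]
    - [0.6,[0,0,0],[0,0,0]]

```text
time: 6.87
eef_pos: [0.4288, 0.0133, 0.0539]
tcp_rot: [0.868, 0.497, 0.002, 0.001]
ft_force: [7.7, -2.8, -6.4]
gripper_width: 0.0477
grip_force: 20.0
```

```bash
python3 go.py .427 .0127 .054 59.5; python3 - <<'E'
from h import *
c=cam('wrist')
L=[w2px(c,p) for p in((.4275,.0127,.024),(.4548,.058,.025),(.4633,.0742,.04))];print(np.round(L,1))
m=L[1].round().astype(int); x0,y0=max(m[0]-80,0),max(m[1]-60,0); print(x0,y0)
im=cv2.resize(c['pixels'][y0:y0+120,x0:x0+160],None,fx=5,fy=5,interpolation=cv2.INTER_CUBIC); save('w2',im)
E
```

```text
6.8667 [0.4288 0.0133 0.0539] yaw [0.50688445 0.8620121 ] 59.54 q [ 2.800e-02  2.980e-01  2.174e+00 -1.000e-03  6.660e-01  5.600e-01] w 0.047693319613931404 F [ 7.7 -2.8 -6.4]
shift [-1.4 -1.2 -0.1] turn [ 0.21 -0.1   0.04]
[[277.9 239.8]
 [278.5 167. ]
 [277.  140.8]]
199 107
```

View pics/w2.png

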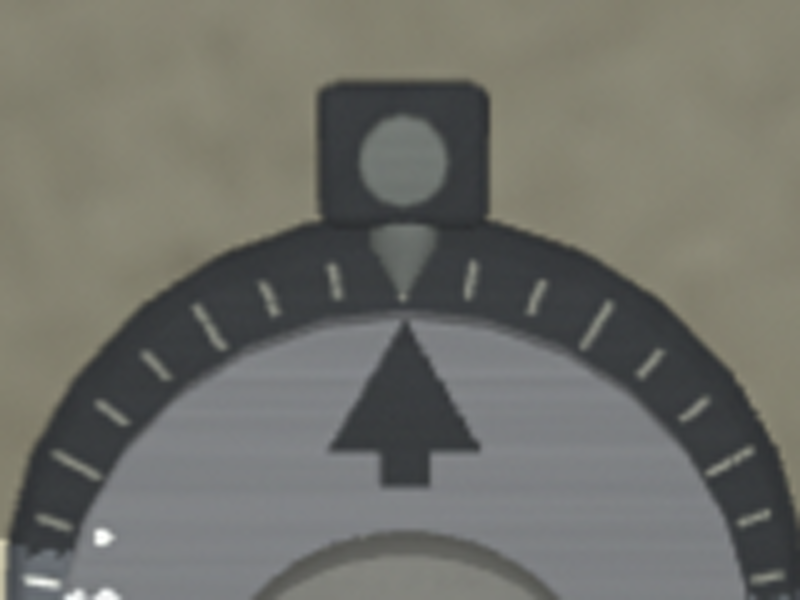

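The crop shows the arrow tip at (405,320) and the cone tip at (403,300), almost in line. I'll quantify the residual with centroids.

```bash
python3 - <<'E'
from h import *
c=load('wrist'); g=cv2.cvtColor(c['pixels'],cv2.COLOR_RGB2GRAY)
big=cv2.resize(g[107:227,199:359],None,fx=5,fy=5,interpolation=cv2.INTER_CUBIC).astype(float)
def f(x,y,z): return px2w(c,199+(x+.5)/5-.5,107+(y+.5)/5-.5,z)[:2]
C=np.array(robot.get_obs()['eef_pos'][:2])
def ctr(sl,sign,thr):
    w=np.clip(sign*(big[sl]-thr),0,None); y,x=np.mgrid[sl]; return (w*x).sum()/w.sum(),(w*y).sum()/w.sum()
pts={'arrowhead':(ctr(np.s_[335:440,330:480],-1,95),.026),'stem':(ctr(np.s_[455:485,370:440],-1,95),.026),
 'cone':(ctr(np.s_[235:295,365:442],1,75),.027),'screw':(ctr(np.s_[110:210,340:470],1,75),.040)}
for n,(p,z) in pts.items():
    w=f(*p,z)
    print(n,np.round(p,1),w.round(4),[ (np.hypot(*(w-k)).round(4),np.degrees(np.arctan2(*(w-k)[::-1])).round(2)) for k in(C,np.array([.4275,.0127]),np.array([.429,.0127]))])
E
```

```text
arrowhead [404.6 401.4] [0.4486 0.0461] [(np.float64(0.0383), np.float64(58.91)), (np.float64(0.0395), np.float64(57.76)), (np.float64(0.0387), np.float64(59.63))]
stem [405.2 469.3] [0.4438 0.0379] [(np.float64(0.0288), np.float64(58.57)), (np.float64(0.03), np.float64(57.06)), (np.float64(0.0292), np.float64(59.53))]
cone [403.7 255.9] [0.4585 0.0632] [(np.float64(0.0581), np.float64(59.23)), (np.float64(0.0593), np.float64(58.45)), (np.float64(0.0585), np.float64(59.7))]
screw [403.1 159.9] [0.4651 0.0746] [(np.float64(0.0713), np.float64(59.36)), (np.float64(0.0725), np.float64(58.72)), (np.float64(0.0717), np.float64(59.75))]
```

The arrow is within about 0.2° of the index. I'll trim by 0.2°, relieve the side load and then release.

Request:
jog_arm:
  moves:
    - [0.6,[0,0.5,0],[0,0,-0.2]]
    - [0.6,[0,0.8,0],[0,0,-0.2]]
    - [0.6,[0,0.8,0],[0,0,-0.2]]
    - [0.6,[0,0.8,0],[0,0,-0.2]]
    - [0.6,[0,0.8,0],[0,0,-0.2]]
    - [0.6,[0,0.8,0],[0,0,-0.2]]
    - [0.6,[0,0.8,0],[0,0,-0.2]]
    - [0.6,[0,0.8,0],[0,0,-0.2]]
    - [0.6,[0,0.8,0],[0,0,-0.2]]
    - [0.6,[0,0.8,0],[0,0,-0.2]]

```text
time: 7.75
eef_pos: [0.4288, 0.0132, 0.0539]
tcp_rot: [0.867, 0.498, 0.001, 0.001]
ft_force: [6.1, 1.0, -4.1]
gripper_width: 0.0479
grip_force: 20.0
```

Request:
jog_arm:
  moves:
    - [-0.2,[0,0,0],[0,0,0]]
    - [-0.6,[0,0,0],[0,0,0]]
    - [-1,[0,0,0],[0,0,0]]
    - [-1,[0,0,0],[0,0,0]]
    - [-1,[0,0,0],[0,0,0]]
    - [-1,[0,0,0],[0,0,0]]
    - [-1,[0,0,0],[0,0,0]]
    - [-1,[0,0,0],[0,0,0]]
    - [-1,[0,0,0],[0,0,0]]
    - [-1,[0,0,0],[0,0,0]]

```text
time: 8.58
eef_pos: [0.4271, 0.0131, 0.0536]
tcp_rot: [0.867, 0.498, -0.0, -0.0]
ft_force: [-0.9, 0.3, -0.7]
gripper_width: 0.0921
grip_force: 0.0
```

Request:
jog_arm:
  moves:
    - [-1,[0,0,-15],[0,0,0]]
    - [-1,[0,0,-40],[0,0,0]]
    - [-1,[0,0,-70],[0,0,0]]
    - [-1,[0,0,-80],[0,0,0]]
    - [-1,[0,0,-80],[0,0,0]]
    - [-1,[0,0,-80],[0,0,0]]
    - [-1,[0,0,-80],[0,0,0]]
    - [-1,[0,0,-80],[0,0,0]]
    - [-1,[0,0,-80],[0,0,0]]
    - [-1,[0,0,-80],[0,0,0]]

```text
time: 9.42
eef_pos: [0.4266, 0.0131, 0.1328]
tcp_rot: [0.867, 0.498, -0.001, -0.0]
ft_force: [-0.1, 0.0, 0.3]
gripper_width: 0.0923
grip_force: 0.0
```

```bash
python3 go.py .427 .0127 .3 59.5; python3 - <<'E'
from h import *
c=cam('wrist')
L=[w2px(c,p) for p in((.4285,.0127,.024),(.4548,.058,.025),(.4633,.0742,.04))];print(np.round(L,1))
m=L[1].round().astype(int); x0,y0=max(m[0]-65,0),max(m[1]-45,0); print(x0,y0)
im=cv2.resize(c['pixels'][y0:y0+98,x0:x0+130],None,fx=6,fy=6,interpolation=cv2.INTER_CUBIC); save('w3',im)
E
```

```text
9.4167 [0.4266 0.0131 0.1328] yaw [0.50384209 0.86379534] 59.75 q [ 0.027  0.154  2.117 -0.     0.872  0.555] w 0.09229803941965678 F [-0.1  0.   0.3]
shift [  -0.3    0.3 -167.2] turn [-0.08  0.05  0.25]
[[281.3 206.1]
 [281.3 151.7]
 [280.4 132.1]]
216 107
```

View pics/w3.png

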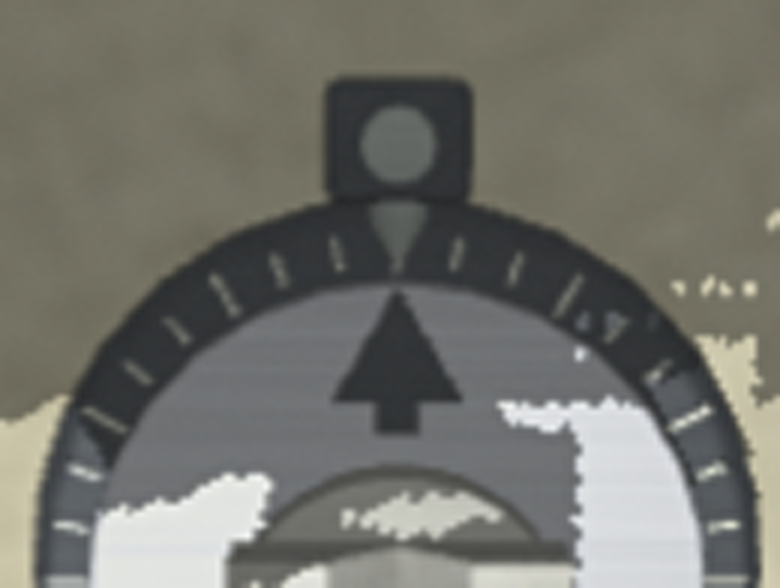

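Released and raised: the arrow tip is at (397,290), right under the cone tip at (398,270), in line within a fraction of a degree. The gripper is clear, so I'm handing in.

```bash
python3 -c "
from bench import robot
print(robot.sign_off())"
```

```text
the job is handed in; nothing more can be done
None
```

I turned the V-anvil turntable about 60° clockwise until its arrow pointed at its own index. After release the last picture shows them in line to within about 0.2°, the gripper clear and the other stage untouched; I handed the job in at about 9.4 s.

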